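# Put the stapler away in the short-travel drawer

## Task

Put the stapler away in the open drawer and push the drawer fully shut. The drawer's stop leaves an opening shorter than the stapler, so tilt the stapler to get one end in under the cabinet's top, then lay it down flat on its base on the drawer floor without dropping it. Leave the mugs, the ink bottle and the tape roll where they are.

Things in the scene. Friction and masses are not known exactly. Their poses are not given: they have to be found in the camera images.
- stapler: Black full-strip desk stapler, rigid (latched shut), about 0.3 kg, 190 long (x) x 40 wide (y) x 48 high (z). Origin: centre of its underside; x points to the jaw, z up. Base plate 190 x 40 x 8. The black handle, which is the good place to grip, is 30 wide with parallel sides, from 24 to 48 above the underside, over x = -93 to +57; ahead of that the nose is 28 wide and only 40 to 45 high.
- cabinet: Fixed grey steel drawer unit on the bench, 260 deep (x) x 310 wide (y) x 106 high, with two drawers side by side. Origin: centre of its underside; x points from its front to its back, so the carcass's front edge is at x = -130. The underside of its 10 thick top is 96 above the bench. Only the drawer at its +y side (left, seen from the robot; centre line at y = +75.5) opens; the other is only a shut front. The carcass is hollow behind the open drawer.
- drawer (a joint): How far the left drawer is out, m: 0 = fully shut, 0.155 = at its stop. It slides along the cabinet's -x, resists with about 2 N of friction and stays where it is left.
- drawer_in (a point): Centre of the drawer's inner floor, on its surface (12 above the bench), axes as the cabinet's; it moves with the drawer (at cabinet x = -15 when shut). The inside is 230 long (x = -115 to +115) and 128 wide; side and back walls stand 60 above the floor, the front wall 74. With the drawer at its stop 155 of the inside is open from above; the last 75 is under the cabinet's top, 84 of clear height above the drawer floor.
- drawer_front (a point): Middle of the outer face of the drawer's front, 47 above the bench; the front is 148 wide, 12 thick, from 8 to 86 above the bench, flat and without a handle, and stands 12 proud of the carcass when shut. Axes as the cabinet's.
- mug: White mug, 82 diameter, 95 high, loose. Leave alone. Origin: centre of its underside.
- mug2: Another white mug of the same size, loose. Leave alone. Origin: centre of its underside.
- ink: White ink bottle with a black cap, 48 diameter, 125 high, loose. Leave alone. Origin: centre of its underside.
- tape: Roll of amber heat tape lying on top of the cabinet above the shut drawer, 90 diameter, 24 high, loose. Leave alone. Origin: centre of its underside.
Not all that is in view belongs to the job. Of the things like the stapler, leave any that is yellow; of the rest the larger one is meant.

How it is judged:
By the outcome, as a careful person would: the job done as asked, in the order asked, and still so for the second after the job is handed in, with the robot touching nothing.
It also fails if it takes over 61 s, if anything falls off the work surface, if the arm or the gripper's body presses on something with over 40 N, if the wrist force passes 120 N, or if a joint passes its speed limit or range.

## Robot

A 7-joint arm with a two-finger parallel gripper is mounted at the origin on the work surface. World frame = base frame: x ahead of the robot, y to its left, z up, the work surface at z = 0. Lengths are in m, angles in rad, forces in N, time in s.
With the tool pointing down it reaches from about 0.425 to 0.925 m from the base axis. Payload 6.8 kg.
Tool frame: the origin (TCP) lies at the very end of the fingers, on their centre line; the grasp point (between the pads) lies 19 mm behind it; y points along the fingers, x is the direction in which the jaws open and shut, and the axes are right-handed (so a half turn about y gives the same grasp; the last joint's range is limited). The gripper opens to 85 mm and grips with 20 to 120 N. Pads are 22 mm wide; open, the fingers measure 114 mm over their backs; the gripper's body (76 mm by 85 mm) begins 54 mm behind the grasp point. The pads swing forward as they close: fully open they stand 13 mm farther back than shut.
Start: joints at [-1.262, 0.477, 0.022, 1.555, -0.011, 1.109, -0.083], TCP at [0.273, 0.617, 0.231] pointing down, gripper open.
Joint ranges: [-2.96, 2.96], [-0.34, 2.1], [-1.41, 1.46], [0.24, 2.44], [-1.37, 4.51], [0.17, 1.92], [-2.96, 2.96]. Speed limits (rad/s): [2.39, 2.39, 3.14, 3.14, 3.14, 3.14, 3.14].

## Interface

Orientations are given as a rotation vector (axis times angle).
In Python, from bench import r, imaging gives the robot as it stands.
- The arm moves only by the shell command python3 -m jog 'ROWS' [FORCE]. ROWS is text: rows parted by semicolons, each of 7 numbers parted by spaces: the turn, a rotation vector about the tool's x, y, z in degrees, then the shift along the tool's x, y, z in mm, then the opening, from 0 (shut) to 1 (fully open). A call has exactly 5 rows; each row shifts and turns the commanded pose from where the row before left it, along the tool's axes as they then stand; what a row does not reach is not made up. A row lasts 1/12 s, in which the tool goes at most 41.7 mm and 7.16 degrees, less where a joint would pass 70% of its speed; a pose out of reach is approached as far as the arm can. A call with a gripper value outside its range is refused whole. The fingers move at their own pace and stop on an object; FORCE is the grip in N (left out, the last holds). Time passes only in rows, so rows that do not move let the fingers close, or fill a call up. It gives the time, the measured TCP pose, the force and the opening at its end, in the units of the state.
- r.get_obs(): the state, without advancing time (a new reading comes with each control period).
- imaging.grab_frame(name): name is "scene" or "top"; returns a dict with "color" (384x512x3 uint8, red, green, blue), "z_map" (384x512 float32, m along the optical axis (not along the pixel's ray), 0 where there is no reading), "fx", "fy", "cx", "cy" (pixels), "world_to_cam" (4x4, takes a point from world to camera coordinates). Camera axes: x right, y up, looking along -z (the intrinsics and any distortion apply to the point x, -y, -z); pixel columns grow to the right and rows downward; lengths in m; the calibration is good to about 2 mm. A picture is of the moment at which its call begins.
- r.hand_in(): hands the job in, once; it reports no verdict.
The state is a dict: "clock": time; "joints": joint angles; "qvel": joint speeds; "tau": joint torques, N m; "tcp_pos": TCP position; "orientation": TCP orientation; "contact_force": force on the tool from outside, world axes, zero at the start; "moment": the same for the moment, N m; "grip_width": finger opening in m.
Only numpy, scipy, OpenCV 4.12 (cv2) and the standard library are available. Lean on these libraries where they do the work, as an engineer would, in place of code of your own. Each camera call takes 0.05 s, during which the arm holds its last target.

## Working session

There is one attempt and no reset: what is moved stays moved. The work goes in short steps, Python scripts to look and compute and a shell command to move; the robot and the scene stay as the last step left them, time stands still between calls to the robot, and variables do not carry over. Pictures are saved under pics/ and viewed, and the job is handed in when it is done.

```bash
ls -la; mkdir -p pics
cat > h.py <<'E'
import numpy as np, cv2
from bench import r, imaging
def grab(n,tag):
    f=imaging.grab_frame(n); np.savez('pics/%s_%s.npz'%(n,tag),**f)
    cv2.imwrite('pics/%s_%s.png'%(n,tag),cv2.cvtColor(f['color'],cv2.COLOR_RGB2BGR)); return f
def load(n,tag): return dict(np.load('pics/%s_%s.npz'%(n,tag)))
def cloud(f):
    z=f['z_map'];v,u=np.mgrid[:z.shape[0],:z.shape[1]]
    x=(u-f['cx'])/f['fx']*z;y=(v-f['cy'])/f['fy']*z
    P=np.stack([x,-y,-z,np.ones_like(z)],-1)
    W=P@np.linalg.inv(f['world_to_cam']).T
    W=W[...,:3]; W[z==0]=np.nan; return W
def ray(f,u,v,h):
    M=np.linalg.inv(f['world_to_cam']);d=M[:3,:3]@np.array([(u-f['cx'])/f['fx'],-(v-f['cy'])/f['fy'],-1.]);o=M[:3,3]
    return o+d*(h-o[2])/d[2]
def proj(f,p):
    q=f['world_to_cam']@np.append(p,1.);return f['cx']+f['fx']*q[0]/-q[2], f['cy']+f['fy']*(-q[1])/-q[2]
E
python3 - <<'E'
from h import *
for n in ['scene','top']:
    f=grab(n,'0'); print(n,{k:(v.shape if hasattr(v,'shape') and v.shape else v) for k,v in f.items()}); print(np.linalg.inv(f['world_to_cam']).round(3))
    im=cv2.imread('pics/%s_0.png'%n); cv2.imwrite('pics/%s_0b.png'%n,cv2.resize(im,(800,600),interpolation=cv2.INTER_CUBIC))
o=r.get_obs(); print(o)
E
```

```text
total 12
drwxr-xr-x  3 agent agent 4096 Dec  7 00:38 .
drwxr-xr-x 23 root  root  4096 Dec  7 00:38 ..
drwxr-xr-x  2 agent agent 4096 Dec  7 00:38 pics
scene {'color': (384, 512, 3), 'z_map': (384, 512), 'fx': 476.7132808214066, 'fy': 476.7132808214066, 'cx': 267.9178730506931, 'cy': 187.0843960478989, 'world_to_cam': (4, 4)}
[[-0.388 -0.606  0.694  1.702]
 [ 0.921 -0.274  0.276  0.354]
 [ 0.023  0.747  0.665  1.131]
 [ 0.     0.     0.     1.   ]]
top {'color': (384, 512, 3), 'z_map': (384, 512), 'fx': 396.604605076513, 'fy': 396.604605076513, 'cx': 253.874107501878, 'cy': 188.82391101900177, 'world_to_cam': (4, 4)}
[[-4.000e-03  9.840e-01 -1.780e-01  4.410e-01]
 [-1.000e+00 -1.000e-03  1.600e-02 -8.900e-02]
 [ 1.500e-02  1.780e-01  9.840e-01  1.136e+00]
 [ 0.000e+00  0.000e+00  0.000e+00  1.000e+00]]
{'clock': 0.1, 'joints': array([-1.26212466,  0.47771516,  0.02236387,  1.55635336, -0.01149479,
        1.10930424, -0.08309881]), 'qvel': array([-0.00041886, -0.00234485, -0.00063879, -0.00321587,  0.00097688,
        0.00183741, -0.00104976]), 'tau': array([ 4.22533791e-03, -5.97757638e+01,  1.61357995e+00, -2.81953257e+01,
        1.28232807e-02,  5.01458358e-03, -3.70645381e-07]), 'tcp_pos': array([0.27305394, 0.61671958, 0.23042455]), 'orientation': array([-1.37904996, -0.89602243,  0.89817055]), 'contact_force': array([-0.4969661 ,  0.18866314,  0.6150606 ]), 'moment': array([ 0.00846581,  0.01886358, -0.02805252]), 'grip_width': 0.08544929304126157}
```

View pics/scene_0b.png

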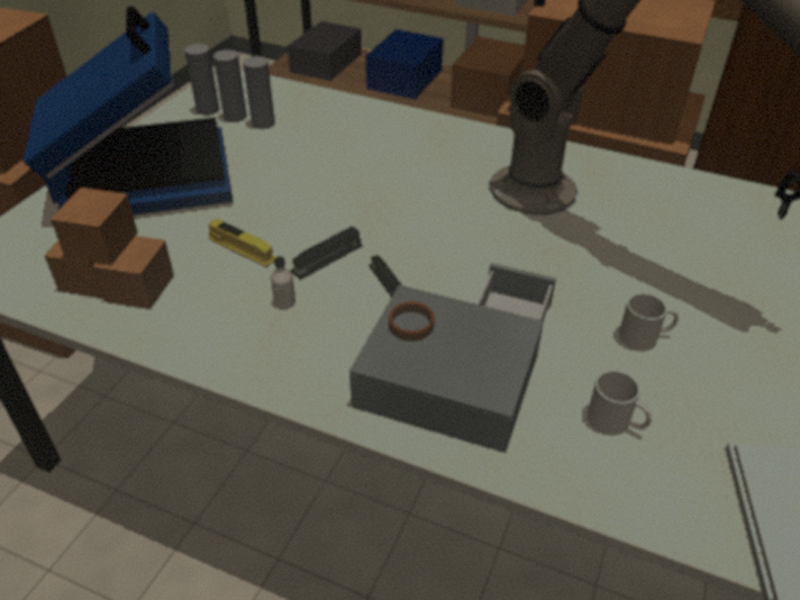

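View pics/top_0b.png

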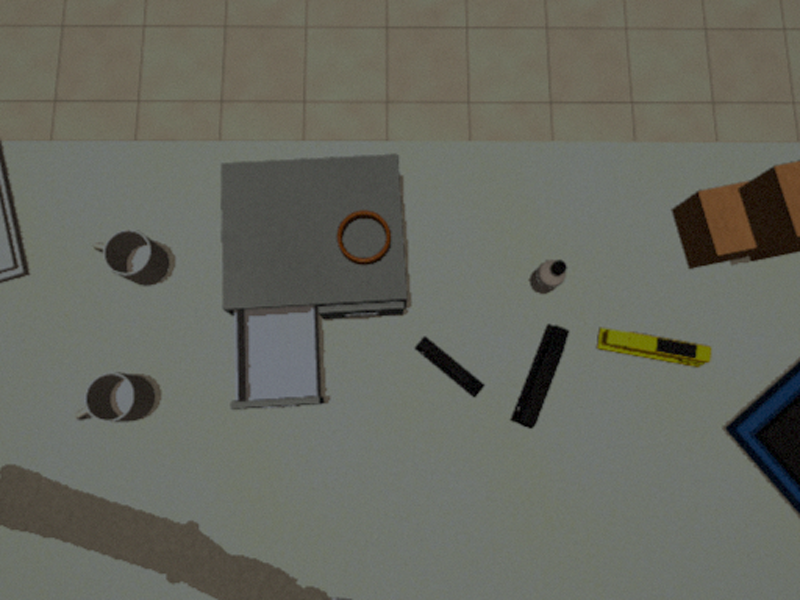

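Both views show three stapler-like things. Top-view pixels at 800x600 are yellow (655,347), large black (540,375) and small black (450,367). Yellow is ruled out, and of the two black ones the larger at (540,375) is meant. I'll confirm that in a crop and measure.

Run:
```python
from h import *
f=load('top','0'); im=cv2.imread('pics/top_0.png'); s=cv2.imread('pics/scene_0.png')
c=cv2.resize(im[195:285,255:465],None,fx=3.8,fy=3.8,interpolation=cv2.INTER_CUBIC)[:300]
c2=cv2.resize(s[135:205,125:275],None,fx=4,fy=4,interpolation=cv2.INTER_CUBIC)
w=max(c.shape[1],c2.shape[1]); 
P=lambda a:cv2.copyMakeBorder(a,0,0,0,w-a.shape[1],cv2.BORDER_CONSTANT)
o=np.vstack([P(c),P(c2)]); o=np.clip(o.astype(float)*2.2,0,255).astype(np.uint8); cv2.imwrite('pics/crop0.png',o); print(o.shape)
W=cloud(f)
g=im.max(2); H=W[...,2]
m=((g<50)&(im.astype(int).max(2)-im.astype(int).min(2)<25)).astype(np.uint8)
# black things
n,l,st,ce=cv2.connectedComponentsWithStats(m)
for i in range(1,n):
    if st[i,4]>150 and st[i,4]<4000:
        k=l==i
        print(i,st[i],ce[i].round(1),'z',np.nanpercentile(W[k][:,2],[5,50,95]).round(3))
        cnt=max(cv2.findContours(k.astype(np.uint8),0,2)[0],key=cv2.contourArea)
        (cx,cy),(a,b),an=cv2.minAreaRect(cnt); bx=cv2.boxPoints(((cx,cy),(a,b),an))
        q=np.array([ray(f,*p,0.045) for p in bx]); print(bx.round(1).tolist(),q.mean(0).round(3), np.linalg.norm(np.diff(q,axis=0),axis=1).round(3))
# cabinet top
k=(H>0.098)&(H<0.115)&(W[...,0]>0.4)&(W[...,0]<1)&(abs(W[...,1])<0.5)
k=cv2.morphologyEx(k.astype(np.uint8),cv2.MORPH_OPEN,np.ones((5,5)))
cnt=max(cv2.findContours(k,0,2)[0],key=cv2.contourArea); R=cv2.minAreaRect(cnt);bx=cv2.boxPoints(R);print('cab',R,bx.tolist())
q=np.array([ray(f,*p,0.106) for p in bx]);print(q.round(3),q.mean(0).round(4),np.linalg.norm(np.diff(q,axis=0),axis=1).round(3))
print('bench z',np.nanmedian(H[300:380,300:400]))
```

```text
(580, 798, 3)
1 [  0  94  18  82 163] [  8.4 137. ] z [0.002 0.008 0.015]
[[-1.600000023841858, 94.30000305175781], [1.0, 93.80000305175781], [17.600000381469727, 174.89999389648438], [15.100000381469727, 175.39999389648438]] [0.799 0.592 0.045] [0.007 0.251 0.007]
2 [ 431  108   81   63 1566] [474.8 143.4] z [0.017 0.12  0.202]
[[427.70001220703125, 128.8000030517578], [496.6000061035156, 106.9000015258789], [513.2999877929688, 159.3000030517578], [444.5, 181.1999969482422]] [ 0.771 -0.731  0.045] [0.22  0.161 0.214]
7 [ 68 149  26  25 361] [ 77.9 159.5] z [0.013 0.052 0.085]
[[62.79999923706055, 164.60000610351562], [78.4000015258789, 143.0], [93.69999694824219, 154.10000610351562], [78.0999984741211, 175.6999969482422]] [0.724 0.388 0.045] [0.074 0.056 0.074]
8 [ 80 154  28  28 335] [ 97.6 170.7] z [0.011 0.049 0.084]
[[80.0, 177.0], [96.19999694824219, 153.6999969482422], [112.0999984741211, 164.8000030517578], [95.9000015258789, 188.10000610351562]] [0.691 0.336 0.045] [0.078 0.057 0.078]
22 [205 191  55  13 159] [234.2 199.3] z [0.006 0.051 0.078]
[[204.60000610351562, 197.3999
[... 1658 characters left out ...]
241.10000610351562], [97.0, 269.3999938964844]] [0.46  0.341 0.045] [0.075 0.052 0.075]
35 [483 252  29  60 895] [501.6 280.2] z [0.074 0.091 0.094]
[[483.0, 252.0], [511.0, 252.0], [511.0, 311.0], [483.0, 311.0]] [ 0.385 -0.764  0.045] [0.078 0.157 0.076]
cab ((198.46273803710938, 147.79144287109375), (93.81752014160156, 117.94202423095703), 86.98721313476562) [[137.10777282714844, 104.04695892333984], [254.8867645263672, 97.84807586669922], [259.81768798828125, 191.53591918945312], [142.03871154785156, 197.73480224609375]]
[[ 0.864  0.213  0.106]
 [ 0.883 -0.109  0.106]
 [ 0.621 -0.121  0.106]
 [ 0.605  0.188  0.106]] [0.7431 0.0429 0.106 ] [0.323 0.262 0.309]
bench z 0.0013446766912479369
```

```bash
python3 - <<'E'
from h import *
print(open('h.py').read()[:10])
E
sleep 0
```

```text
import num
```

View pics/crop0.png

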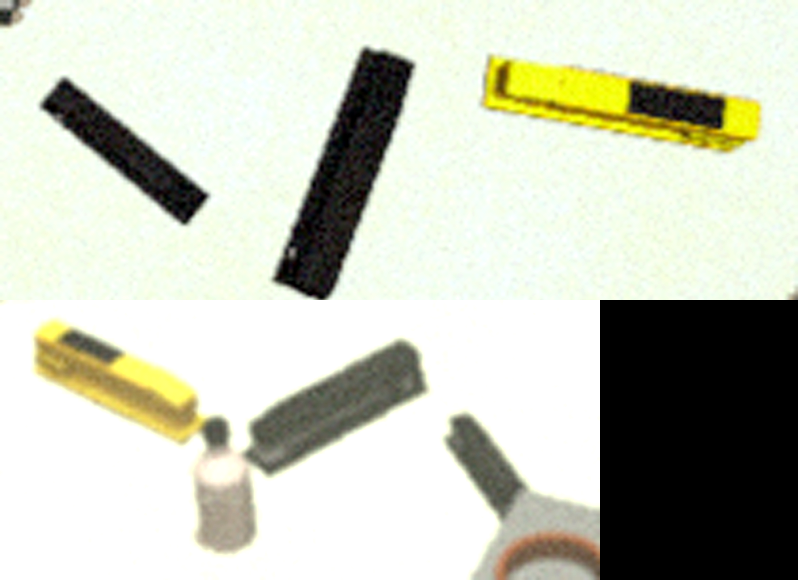

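Run:
```python
from h import *
from scipy.spatial.transform import Rotation as R
for n in ['top','scene']:
    f=load(n,'0');W=cloud(f);H=W[...,2]
    k=(H>0.012)&(np.hypot(W[...,0]-0.497,W[...,1]+0.36)<0.115)&(f['color'].max(2)<75)
    l=cv2.connectedComponentsWithStats(k.astype(np.uint8)); i=1+l[2][1:,4].argmax(); k=l[1]==i
    P=W[k]; 
    T=P[P[:,2]>0.035]
    (c,wh,a)=cv2.minAreaRect((T[:,:2]*1000).astype(np.float32)); print(n,len(P),len(T),'rect top pts',np.round(c,1),np.round(wh,1),a)
    c0=T[:,:2].mean(0); d=np.linalg.svd(T[:,:2]-c0,full_matrices=False)[2][0]; d=d*np.sign(d[0]); yaw=np.degrees(np.arctan2(d[1],d[0]));print('axis',yaw,c0)
    s=(P[:,:2]-c0)@d; t=(P[:,:2]-c0)@np.array([-d[1],d[0]])
    for a in np.arange(-0.1,0.1,0.02):
        m=(s>a)&(s<=a+.02)
        if m.sum()>3: print(round(a+.01,3),m.sum(),'z90',np.percentile(P[m,2],90).round(4),'t',np.percentile(t[m],[5,95]).round(4), 'ttop',np.percentile(t[m&(P[:,2]>.038)],[5,95]).round(4) if (m&(P[:,2]>.038)).sum()>3 else '')
    print('s range',np.percentile(s,[1,99]))
# cabinet/drawer
f=load('top','0');W=cloud(f);H=W[...,2]
k=(H>0.095)&(H<0.118)&(W[...,0]>0.5)&(W[...,0]<1)&(W[...,1]>-.2)&(W[...,1]<.3)
l=cv2.connectedComponentsWithStats(cv2.erode(k.astype(np.uint8),np.ones((3,3)))); i=1+l[2][1:,4].argmax();k=l[1]==i
q=(W[k][:,:2]*1000).astype(np.float32); print('cab rect',cv2.minAreaRect(q), 'z',np.median(W[k][:,2]))
print(R.from_rotvec(r.get_obs()['orientation']).as_matrix().round(3))
```

```text
top 839 765 rect top pts [ 497.9 -363.3] [ 31.2 182.3] 66.30160522460938
axis -23.51042326436654 [ 0.49538239 -0.36049397]
-0.09 53 z90 0.0509 t [-0.0144  0.0149] ttop [-0.0132  0.0121]
-0.07 108 z90 0.0519 t [-0.0142  0.0156] ttop [-0.0147  0.0131]
-0.05 100 z90 0.0528 t [-0.0131  0.014 ] ttop [-0.0138  0.0129]
-0.03 91 z90 0.053 t [-0.0134  0.0131] ttop [-0.0137  0.0125]
-0.01 90 z90 0.0526 t [-0.0141  0.0132] ttop [-0.0145  0.0128]
0.01 89 z90 0.052 t [-0.0142  0.0134] ttop [-0.0145  0.0131]
0.03 89 z90 0.0521 t [-0.0138  0.0137] ttop [-0.0139  0.0134]
0.05 86 z90 0.051 t [-0.0134  0.0134] ttop [-0.0135  0.0132]
0.07 78 z90 0.0506 t [-0.0129  0.0122] ttop [-0.013   0.0113]
0.09 55 z90 0.0472 t [-0.0126  0.0124] ttop [-0.0128  0.0109]
s range [-0.0876461   0.09280082]
scene 481 300 rect top pts [ 504.5 -362.6] [ 38.8 182.6] 65.60454559326172
axis -23.814818014483503 [ 0.5052568  -0.36105127]
-0.09 35 z90 0.0464 t [-0.0106  0.0143] ttop [-0.0139  0.0089]
-0.07 53 z90 0.0469 t [-0.0163  0.0137] ttop [-0.0172  0.0122]
-0.05 52 z90 0.049 t [-0.0123  0.0128] ttop [-0.0137  0.0109]
-0.03 48 z90 0.0486 t [-0.0137  0.0117] ttop [-0.0141  0.0127]
-0.01 47 z90 0.0495 t [-0.0147  0.0118] ttop [-0.0157  0.0118]
0.01 55 z90 0.0486 t [-0.0129  0.0112] ttop [-0.0153  0.0106]
0.03 54 z90 0.0487 t [-0.0152  0.0122] ttop [-0.0173  0.0129]
0.05 51 z90 0.0472 t [-0.0144  0.0112] ttop [-0.0153  0.0109]
0.07 56 z90 0.0455 t [-0.0142  0.0094] ttop [-0.0133  0.0087]
0.09 30 z90 0.0408 t [-0.0128  0.0102] ttop [-0.0091  0.0134]
s range [-0.09102302  0.08876519]
cab rect ((743.201904296875, 41.009544372558594), (256.0041198730469, 303.97607421875), 3.3815412521362305) z 0.10775092115523388
[[ 0.405 -0.001 -0.914]
 [ 0.914 -0.002  0.405]
 [-0.002 -1.    -0.   ]]
```

Run:
```python
from h import *
im=cv2.imread('pics/top_0.png'); c=im[95:270,130:270]; c=cv2.resize(c,None,fx=3.4,fy=3.4,interpolation=cv2.INTER_CUBIC); c=np.clip(c*1.8,0,255).astype(np.uint8)
cv2.imwrite('pics/cab0.png',c);print(c.shape)
```

```text
(595, 476, 3)
```

View pics/cab0.png

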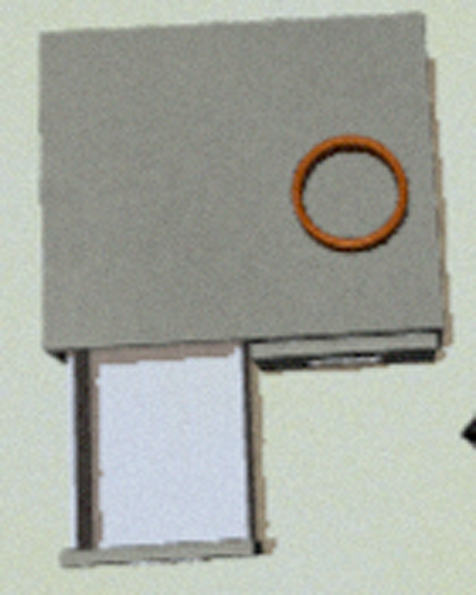

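The nose (lower profile, z≈0.041–0.047) is at the far end, near the ink bottle. The stapler's x-axis has yaw ≈ -23.5° and its centre is at about (0.500,-0.362). The cabinet is at about (0.743,0.042) with yaw ≈ 3.3°. The given sizes agree with these (182x31 at the handle and nose, 256x304 for the eroded cabinet top). I'll check the drawer next and write a delta helper.

```bash
cat >> h.py <<'E'
from scipy.spatial.transform import Rotation as R
CAB=np.array([0.743,0.042,0.0]); YAW=np.radians(3.3)
EX=np.array([np.cos(YAW),np.sin(YAW),0]);EY=np.array([-np.sin(YAW),np.cos(YAW),0])
def cab2w(x,y,z): return CAB+EX*x+EY*y+np.array([0,0,z])
def w2cab(p): d=np.asarray(p)-CAB; return np.stack([d@EX,d@EY,d[...,2]],-1)
def tool_rot(yaw,tilt=0):
    "stapler x at yaw (deg), nose down by tilt; tool x=stapler y, tool y=-stapler z"
    S=R.from_euler('z',yaw,degrees=True)*R.from_euler('y',tilt,degrees=True)
    M=S.as_matrix(); return R.from_matrix(np.stack([M[:,1],-M[:,2],-M[:,0]],1))
def delta(p,Rt,back=0):
    "p: target of TCP"
    o=r.get_obs(); Rc=R.from_rotvec(o['orientation'])
    print('t',round(o['clock'],2),'tcp',o['tcp_pos'].round(4),'w',round(o['grip_width'],4),'F',o['contact_force'].round(1),'q',o['joints'].round(2))
    print('turn deg',np.degrees((Rc.inv()*Rt).as_rotvec()).round(2),'shift mm',(1000*Rc.inv().apply(np.asarray(p)-o['tcp_pos'])).round(1))
E
python3 - <<'E'
from h import *
for n in ['top','scene']:
    f=load(n,'0');W=cloud(f);C=w2cab(W)
    k=(C[...,0]<-160)&(C[...,0]>-.40)&(C[...,0]<-.16)&(C[...,1]>-.05)&(C[...,1]<.2)
    k=(C[...,0]<-.16)&(C[...,0]>-.40)&(C[...,1]>-.03)&(C[...,1]<.18)
    a=k&(C[...,2]>.078)&(C[...,2]<.1); print(n,'front rim',a.sum(),np.percentile(C[a],[3,50,97],axis=0).round(3).tolist())
    a=k&(C[...,2]>.005)&(C[...,2]<.02)&(f['color'].min(2)>100); print('floor',a.sum(),np.percentile(C[a],[3,50,97],axis=0).round(3).tolist())
    a=k&(C[...,2]>.058)&(C[...,2]<.078)&(C[...,0]>-.27); print('side rims',a.sum(),np.percentile(C[a][:,1],[2,20,50,80,98]).round(3).tolist())
delta([.55,.15,.23],tool_rot(-23.5))
E
```

```text
top front rim 271 [[-0.293, 0.005, 0.083], [-0.287, 0.074, 0.087], [-0.281, 0.142, 0.091]]
floor 1876 [[-0.355, 0.017, 0.005], [-0.225, 0.074, 0.013], [-0.164, 0.131, 0.018]]
side rims 226 [0.005, 0.007, 0.138, 0.14, 0.143]
scene front rim 150 [[-0.293, 0.005, 0.078], [-0.282, 0.072, 0.083], [-0.276, 0.144, 0.088]]
floor 321 [[-0.278, 0.016, 0.006], [-0.254, 0.073, 0.011], [-0.231, 0.127, 0.015]]
side rims 87 [0.004, 0.007, 0.009, 0.14, 0.142]
t 0.1 tcp [0.2731 0.6167 0.2304] w 0.0854 F [-0.5  0.2  0.6] q [-1.26  0.48  0.02  1.56 -0.01  1.11 -0.08]
turn deg [ 0.01 -0.38 -0.09] shift mm [-314.7    1.  -442.2]
```

```bash
python3 -m jog '0 0 0 -21 0 -29.5 1;0 0 0 -21 0 -29.5 1;0 0 0 -21 0 -29.5 1;0 0 0 -21 0 -29.5 1;0 0 0 -21 0 -29.5 1' 80
```

```text
clock: 0.52
tcp_pos: [0.3661, 0.4597, 0.2309]
orientation: [-1.378, -0.897, 0.898]
contact_force: [1.1, 1.0, -0.2]
grip_width: 0.0852
```

```bash
python3 -m jog '0 0 0 -21 0 -29.5 1;0 0 0 -21 0 -29.5 1;0 0 0 -21 0 -29.5 1;0 0 0 -21 0 -29.5 1;0 0 0 -21 0 -29.5 1'; python3 -m jog '0 0 0 -25 0 -25 1;0 0 0 -29 0 -22 1;0 0 0 -29 0 -20 1;0 0 0 -32 0 -16 1;0 0 0 -34 0 -12 1'
python3 - <<'E'
from h import *
delta([.463,-.346,.15],tool_rot(-23.5))
E
```

```text
clock: 0.93
tcp_pos: [0.4584, 0.304, 0.2311]
orientation: [-1.378, -0.897, 0.897]
contact_force: [0.7, 0.1, 1.0]
grip_width: 0.0852
clock: 1.35
tcp_pos: [0.4849, 0.1292, 0.2311]
orientation: [-1.379, -0.897, 0.897]
contact_force: [1.0, -0.9, -0.3]
grip_width: 0.0857
t 1.35 tcp [0.4849 0.1292 0.2311] w 0.0857 F [ 1.  -0.9 -0.3] q [-0.58  0.19  0.23  1.97 -0.05  0.98  0.82]
turn deg [ 0.01 -0.41 -0.01] shift mm [-443.2   81.2 -172.6]
```

```bash
python3 -m jog '0 0 0 -29.5 0 -11.5 1;0 0 0 -29.5 0 -11.5 1;0 0 0 -29.5 0 -11.5 1;0 0 0 -29.5 0 -11.5 1;0 0 0 -29.5 0 -11.5 1'; python3 -m jog '0 0 0 -29.5 0 -11.5 1;0 0 0 -29.5 0 -11.5 1;0 0 0 -29.5 0 -11.5 1;0 0 0 -29.5 0 -11.5 1;0 0 0 -29.5 0 -11.5 1';python3 -m jog '0 0 0 -29.5 15 -11.5 1;0 0 0 -29.5 15 -11.5 1;0 0 0 -29.5 15 -11.5 1;0 0 0 -29.5 15 -11.5 1;0 0 0 -25 15 -10 1'
python3 - <<'E'
from h import *
delta([.463,-.346,.10],tool_rot(-23.5))
E
```

```text
clock: 1.77
tcp_pos: [0.4768, -0.0286, 0.2312]
orientation: [-1.378, -0.897, 0.897]
contact_force: [0.4, -0.1, -0.1]
grip_width: 0.0854
clock: 2.18
tcp_pos: [0.4696, -0.1866, 0.2312]
orientation: [-1.378, -0.897, 0.897]
contact_force: [-0.3, -0.4, 0.4]
grip_width: 0.0855
clock: 2.6
tcp_pos: [0.4628, -0.3408, 0.1553]
orientation: [-1.378, -0.896, 0.897]
contact_force: [0.8, -0.0, 0.3]
grip_width: 0.0856
t 2.6 tcp [ 0.4628 -0.3408  0.1553] w 0.0856 F [ 0.8 -0.   0.3] q [ 0.16  0.43  0.47  1.9  -0.25  0.87  1.91]
turn deg [-0.01 -0.43 -0.03] shift mm [-4.7 55.3 -2.3]
```

```bash
python3 -m jog '0 0 0 -3.7 11 -1.3 1;0 -0.5 0 -1 11 -1 1;0 0 0 0 11 0 1;0 0 0 0 11 0 1;0 0 0 0 11 0 1'
python3 - <<'E'
from h import *
f=grab('scene','1');g=grab('top','1')
a=cv2.imread('pics/scene_1.png')[110:230,140:280]; b=cv2.imread('pics/top_1.png')[170:290,290:430]
o=np.hstack([cv2.resize(x,(400,343),interpolation=cv2.INTER_CUBIC) for x in(a,b)]);cv2.imwrite('pics/p1.png',np.clip(o*2.5,0,255).astype(np.uint8))
delta([.463,-.346,.017],tool_rot(-23.5))
E
```

```text
clock: 3.02
tcp_pos: [0.4644, -0.3422, 0.1004]
orientation: [-1.374, -0.906, 0.905]
contact_force: [-0.3, 0.6, 0.3]
grip_width: 0.0855
t 3.12 tcp [ 0.4633 -0.3418  0.0994] w 0.0855 F [ 0.2 -0.  -0.1] q [ 0.2   0.51  0.43  1.93 -0.3   0.77  1.96]
turn deg [-0.19  0.23  0.06] shift mm [-4.1 82.4 -1.7]
```

View pics/p1.png

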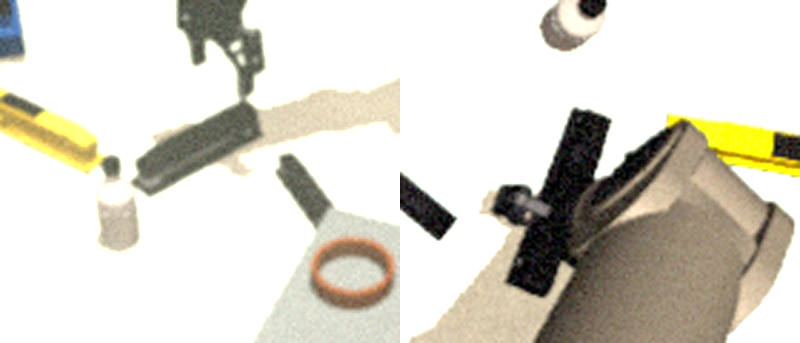

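```bash
python3 -m jog '0 0 0 -2 16.5 -1 1;0 0 0 -2 16.5 -1 1;0 0 0 0 16.5 0 1;0 0 0 0 16.5 0 1;0 0 0 0 15 0 1'; python3 -m jog '0 0 0 0 0 0 0;0 0 0 0 0 0 0;0 0 0 0 0 0 0;0 0 0 0 0 0 0;0 0 0 0 0 0 0' 80
python3 - <<'E'
from h import *
delta([.463,-.346,.017],tool_rot(-23.5))
E
```

```text
clock: 3.53
tcp_pos: [0.4647, -0.3478, 0.02]
orientation: [-1.375, -0.905, 0.904]
contact_force: [0.7, -0.5, -0.1]
grip_width: 0.0851
clock: 3.95
tcp_pos: [0.4649, -0.3495, 0.022]
orientation: [-1.378, -0.904, 0.903]
contact_force: [-0.5, -0.5, -1.4]
grip_width: 0.0289
t 3.95 tcp [ 0.4649 -0.3495  0.022 ] w 0.0289 F [-0.5 -0.5 -1.4] q [ 0.26  0.63  0.37  1.95 -0.37  0.62  2.03]
turn deg [ 0.17  0.09 -0.04] shift mm [2.4 5.  3.1]
```

```bash
python3 -m jog '0 0 0 0 0 0 0.6;0 0 0 0 0 0 0.6;0 0 0 1 2 1 0.6;0 0 0 1 2 1 0.6;0 0 0 0 1 0 0.6'; python3 -m jog '0 0 0 0 0 0 0;0 0 0 0 0 0 0;0 0 0 0 0 0 0;0 0 0 0 0 0 0;0 0 0 0 0 0 0' 80
python3 - <<'E'
from h import *
delta([.463,-.346,.017],tool_rot(-23.5))
E
```

```text
clock: 4.37
tcp_pos: [0.4627, -0.345, 0.0148]
orientation: [-1.374, -0.904, 0.904]
contact_force: [-0.5, -0.3, -0.2]
grip_width: 0.0515
clock: 4.78
tcp_pos: [0.4628, -0.3461, 0.0154]
orientation: [-1.376, -0.903, 0.903]
contact_force: [-1.2, -1.2, 2.1]
grip_width: 0.0286
t 4.78 tcp [ 0.4628 -0.3461  0.0154] w 0.0286 F [-1.2 -1.2  2.1] q [ 0.26  0.64  0.36  1.96 -0.37  0.61  2.03]
turn deg [ 0.01  0.09 -0.02] shift mm [ 0.1 -1.6 -0.1]
```

```bash
python3 -m jog '0 0 0 0 -20 0 0;0 0 0 0 -36 0 0;0 0 0 0 -38 0 0;0 0 0 0 -38 0 0;0 0 0 0 -38 0 0';python3 -m jog '0 0 0 0 -20 0 0;0 -5 0 10 0 0 0;0 -5 0 25 0 0 0;0 -5 0 30 0 8 0;0 -5 0 36 0 12 0'
python3 - <<'E'
from h import *
f=grab('scene','2');g=grab('top','2')
a=cv2.imread('pics/scene_2.png')[60:220,150:340]; b=cv2.imread('pics/top_2.png')[150:310,240:430]
o=np.hstack([cv2.resize(x,(400,337),interpolation=cv2.INTER_CUBIC) for x in(a,b)]);cv2.imwrite('pics/p2.png',np.clip(o*2.5,0,255).astype(np.uint8))
delta(cab2w(-.30,.0755,.25),tool_rot(3.3,0))
E
```

```text
clock: 5.2
tcp_pos: [0.4622, -0.3448, 0.1861]
orientation: [-1.373, -0.903, 0.904]
contact_force: [1.5, 0.4, -4.0]
grip_width: 0.0291
clock: 5.62
tcp_pos: [0.4678, -0.244, 0.2049]
orientation: [-1.236, -1.168, 1.169]
contact_force: [0.6, 0.4, -3.1]
grip_width: 0.029
t 5.72 tcp [ 0.4664 -0.2372  0.2038] w 0.0292 F [ 0.4  0.2 -3.2] q [ 0.02  0.27  0.4   1.96 -0.13  0.94  2.01]
turn deg [-0.21 -6.08  0.32] shift mm [335.8 -44.2  43.7]
```

View pics/p2.png

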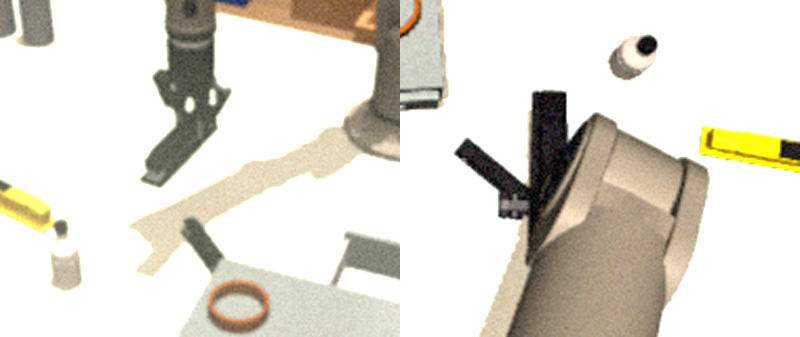

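The scene view shows the stapler held level (nose at (150,180)) and nothing else moved. Next I'll measure the nose end relative to the TCP.

Run:
```python
from h import *
o=r.get_obs();Rc=R.from_rotvec(o['orientation'])
for n in ['scene','top']:
    f=load(n,'2');W=cloud(f)
    L=Rc.inv().apply(np.nan_to_num(W.reshape(-1,3),nan=9)-o['tcp_pos'])
    k=(abs(L[:,0])<.022)&(L[:,1]>-.04)&(L[:,1]<.022)&(abs(L[:,2])<.2); P=L[k]
    print(n,k.sum(),'nose end dist',np.percentile(-P[:,2],[1,2,98,99,100]).round(4))
    for a in np.arange(-.07,.15,.02):
        m=(-P[:,2]>a)&(-P[:,2]<a+.02)
        if m.sum()>3: print(round(a+.01,2),m.sum(),'x',np.percentile(P[m,0],[5,50,95]).round(4),'y(down)',np.percentile(P[m,1],[3,10,90,97]).round(4))
```

```text
scene 642 nose end dist [-0.0431 -0.034   0.1399  0.1418  0.1457]
-0.04 18 x [0.0074 0.0124 0.0145] y(down) [-0.0195 -0.01    0.0137  0.0158]
-0.02 20 x [-0.0183  0.0111  0.0138] y(down) [-0.0329 -0.0312  0.0145  0.015 ]
0.0 57 x [-0.0203  0.0086  0.0212] y(down) [-0.0369 -0.0355  0.0106  0.0132]
0.02 90 x [-0.0155  0.0081  0.0179] y(down) [-0.0349 -0.0338  0.008   0.0109]
0.04 67 x [-0.0166  0.0038  0.011 ] y(down) [-0.0363 -0.0341  0.0106  0.014 ]
0.06 69 x [-0.0175  0.002   0.009 ] y(down) [-0.0338 -0.0332  0.0092  0.012 ]
0.08 68 x [-0.0153  0.0036  0.0116] y(down) [-0.0351 -0.034   0.0091  0.0112]
0.1 80 x [-0.0172  0.0027  0.0116] y(down) [-0.0337 -0.0331  0.0094  0.0129]
0.12 82 x [-0.0173 -0.0004  0.0101] y(down) [-0.0315 -0.0296  0.0089  0.0121]
0.14 90 x [-0.0195 -0.0053  0.0075] y(down) [-0.0273 -0.0249  0.01    0.0124]
top 612 nose end dist [-0.0154  0.0269  0.1296  0.1318  0.1347]
-0.02 8 x [0.0208 0.0217 0.0219] y(down) [-0.0101 -0.0097  0.0004  0.0006]
0.02 7 x [0.0177 0.0196 0.0218] y(down) [0.0058 0.0058 0.0085 0.0086]
0.04 71 x [0.0063 0.0174 0.0219] y(down) [-0.0356 -0.0348  0.0068  0.0079]
0.06 113 x [-0.0015  0.0125  0.02  ] y(down) [-0.0371 -0.0361  0.005   0.0079]
0.08 134 x [-0.0077  0.008   0.0193] y(down) [-0.0364 -0.0356 -0.0029  0.0059]
0.1 136 x [-0.0078  0.0086  0.0208] y(down) [-0.0357 -0.0348  0.0057  0.0072]
0.12 132 x [-0.0072  0.0091  0.0212] y(down) [-0.0319 -0.0304  0.0066  0.0081]
0.14 11 x [0.0003 0.0168 0.0219] y(down) [-0.0251 -0.0245  0.0079  0.0084]
```

```bash
cat >> h.py <<'E'
def tcp_for(th,xL,zL,y=74.5,D=137,u=15):
    t=np.radians(th); return cab2w((xL-D*np.cos(t)+u*np.sin(t))/1e3,y/1e3,(12+zL+D*np.sin(t)+u*np.cos(t))/1e3)
E
python3 - <<'E'
from h import *
for w in [(25,-230,160),(25,-201,51.5),(25,-97,3)]: print(w,tcp_for(*w).round(3))
delta(tcp_for(25,-230,160),tool_rot(3.3,25))
delta(tcp_for(25,-230,160),tool_rot(3.3,0))
E
```

```text
(25, -230, 160) [0.391 0.096 0.243]
(25, -201, 51.5) [0.42  0.098 0.135]
(25, -97, 3) [0.524 0.104 0.086]
t 5.72 tcp [ 0.4664 -0.2372  0.2038] w 0.0292 F [ 0.4  0.2 -3.2] q [ 0.02  0.27  0.4   1.96 -0.13  0.94  2.01]
turn deg [24.76 -5.91  1.64] shift mm [329.7 -37.6  91.2]
t 5.72 tcp [ 0.4664 -0.2372  0.2038] w 0.0292 F [ 0.4  0.2 -3.2] q [ 0.02  0.27  0.4   1.96 -0.13  0.94  2.01]
turn deg [-0.21 -6.08  0.32] shift mm [329.7 -37.6  91.2]
```

```bash
python3 -m jog '0 -2 0 33 -5 6 0;0 -2 0 33 -5 6 0;0 -2 0 33 -5 6 0;0 0 0 33 -5 6 0;0 0 0 33 -5 6 0';python3 -m jog '5 0 0 33 0 0 0;5 0 0 33 0 0 0;5 0 0 33 0 0 0;5 0 0 33 0 0 0;5 0 0 26 0 0 0'
python3 - <<'E'
from h import *
delta(tcp_for(25,-170,140),tool_rot(3.3,25))
E
```

```text
clock: 6.13
tcp_pos: [0.4354, -0.0781, 0.2299]
orientation: [-1.186, -1.242, 1.243]
contact_force: [0.2, 0.1, -3.5]
grip_width: 0.0289
clock: 6.55
tcp_pos: [0.4291, 0.0813, 0.2303]
orientation: [-0.862, -0.906, 1.427]
contact_force: [-0.6, 0.6, -3.0]
grip_width: 0.0288
t 6.55 tcp [0.4291 0.0813 0.2303] w 0.0288 F [-0.6  0.6 -3. ] q [-0.4   0.35  0.18  1.84 -0.14  1.39  1.45]
turn deg [-0.22 -0.47  0.29] shift mm [ 17.4  -3.7 -23.8]
```

```bash
python3 -m jog '0 -0.4 0 6 -1 -10 0;0 0 0 5 -1 -8 0;0 0 0 0 0 -5 0;0 0 0 0 0 0 0;0 0 0 0 0 0 0'
python3 - <<'E'
from h import *
f=grab('scene','3');g=grab('top','3')
a=cv2.imread('pics/scene_3.png')[90:290,210:390]; b=cv2.imread('pics/top_3.png')[90:290,110:290]
o=np.hstack([cv2.resize(x,(400,444),interpolation=cv2.INTER_CUBIC) for x in(a,b)]);cv2.imwrite('pics/p3.png',np.clip(o*2.,0,255).astype(np.uint8))
delta(tcp_for(25,-170,140),tool_rot(3.3,25))
o=r.get_obs();Rc=R.from_rotvec(o['orientation'])
for n in ['scene','top']:
    W=cloud(load(n,'3'));L=Rc.inv().apply(np.nan_to_num(W.reshape(-1,3),nan=9)-o['tcp_pos'])
    k=(abs(L[:,0])<.025)&(L[:,1]>-.04)&(L[:,1]<.025)&(abs(L[:,2])<.2); P=L[k]
    print(n,k.sum(),'nose',np.percentile(-P[:,2],[1,97,99,100]).round(4))
    for a in (.03,.06,.09,.12):
        m=(-P[:,2]>a)&(-P[:,2]<a+.02); print(a,np.percentile(P[m,1],[3,97]).round(4),np.percentile(P[m,0],[3,97]).round(4)) if m.sum()>3 else 0
E
```

```text
clock: 6.97
tcp_pos: [0.4504, 0.0886, 0.2225]
orientation: [-0.864, -0.911, 1.426]
contact_force: [0.0, -0.2, -3.1]
grip_width: 0.0288
t 7.07 tcp [0.4503 0.0889 0.2228] w 0.0289 F [ 0.   0.7 -4. ] q [-0.4   0.39  0.18  1.8  -0.14  1.39  1.45]
turn deg [ 0.03 -0.34  0.33] shift mm [10.8 -1.3 -1.2]
scene 608 nose [-0.0063  0.1366  0.1384  0.1411]
0.03 [-0.0374  0.0131] [-0.0131  0.0188]
0.06 [-0.0375  0.0129] [-0.0138  0.0167]
0.09 [-0.0363  0.0112] [-0.0155  0.0171]
0.12 [-0.0298  0.0136] [-0.0199  0.0168]
top 824 nose [-0.0542  0.1251  0.1294  0.1348]
0.03 [0.0054 0.0084] [-0.0184 -0.0142]
0.06 [-0.0338  0.0079] [-0.0197 -0.0126]
0.09 [-0.0342  0.0091] [-0.0199 -0.0057]
0.12 [-0.0293  0.0077] [-0.0198 -0.0009]
```

View pics/p3.png

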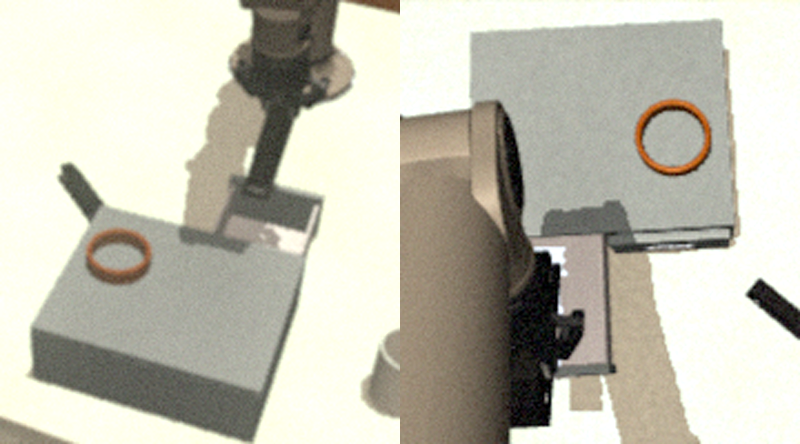

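```bash
python3 -m jog '0 -0.3 0 3 18.5 -8.7 0;0 0 0 3 18.5 -8.7 0;0 0 0 3 18.5 -8.7 0;0 0 0 1.5 18.5 -8.7 0;0 0 0 0 18.5 -8.7 0';python3 -m jog '0 0 0 0 0 0 0;0 0 0 0 0 0 0;0 0 0 0 0 0 0;0 0 0 0 0 0 0;0 0 0 0 0 0 0'
python3 - <<'E'
from h import *
delta(tcp_for(25,-170,37),tool_rot(3.3,25))
delta(tcp_for(25,-97,3),tool_rot(3.3,25))
f=grab('scene','4');g=grab('top','4')
a=cv2.imread('pics/scene_4.png')[120:260,240:380]
cv2.imwrite('pics/p4.png',np.clip(cv2.resize(a,(600,600),interpolation=cv2.INTER_CUBIC)*2.,0,255).astype(np.uint8))
E
```

```text
clock: 7.48
tcp_pos: [0.4503, 0.101, 0.12]
orientation: [-0.86, -0.917, 1.429]
contact_force: [0.3, 0.2, -2.6]
grip_width: 0.029
clock: 7.9
tcp_pos: [0.4512, 0.1013, 0.1214]
orientation: [-0.86, -0.918, 1.429]
contact_force: [0.6, 0.3, -2.9]
grip_width: 0.029
t 7.9 tcp [0.4512 0.1013 0.1214] w 0.029 F [ 0.6  0.3 -2.9] q [-0.4   0.52  0.15  1.87 -0.17  1.19  1.48]
turn deg [0.14 0.08 0.33] shift mm [-1.5  0.8 -0.5]
t 7.9 tcp [0.4512 0.1013 0.1214] w 0.029 F [ 0.6  0.3 -2.9] q [-0.4   0.52  0.15  1.87 -0.17  1.19  1.48]
turn deg [0.14 0.08 0.33] shift mm [ -1.6   1.  -81. ]
```

View pics/p4.png

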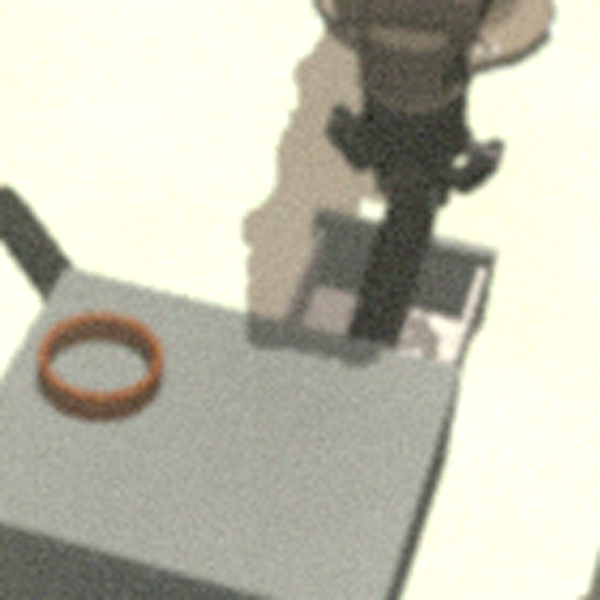

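The stapler nose points down into the drawer, centred between the side walls at (390,300), and is short of the cabinet lip. I'll slide it in along its own axis.

```bash
python3 -m jog '0 0 0 -0.5 0 -14 0;0 0 0 -0.5 0 -14 0;0 0 0 -0.5 0 -14 0;0 0 0 0 0 -14 0;0 0 0 0 0 -14 0'; python3 -m jog '0 0 0 0 0 -7 0;0 0 0 0 0 0 0;0 0 0 0 0 0 0;0 0 0 0 0 0 0;0 0 0 0 0 0 0';python3 - <<'E'
from h import *
delta(tcp_for(25,-97,3),tool_rot(3.3,25))
for th,x,z in [(20,-93,4),(15,-89,4),(10,-85,4),(5,-81,4),(0,-78,3)]:
    p=tcp_for(th,x,z); print(th,p.round(4),w2cab(p).round(4))
ths=[25,20,15,10,5,0];xs=[-97,-93,-89,-85,-81,-78];zs=[3,4,4,4,4,3]
for i in range(5):
    d=tcp_for(ths[i+1],xs[i+1],zs[i+1])-tcp_for(ths[i],xs[i],zs[i]); print((tool_rot(3.3,ths[i]).inv().apply(d)*1e3).round(1))
E
```

```text
clock: 8.42
tcp_pos: [0.5146, 0.1036, 0.0908]
orientation: [-0.859, -0.917, 1.43]
contact_force: [0.3, -0.6, -4.5]
grip_width: 0.0288
clock: 8.83
tcp_pos: [0.5196, 0.1039, 0.0881]
orientation: [-0.858, -0.916, 1.431]
contact_force: [0.4, -0.2, -4.0]
grip_width: 0.0293
t 8.83 tcp [0.5196 0.1039 0.0881] w 0.0293 F [ 0.4 -0.2 -4. ] q [-0.37  0.66  0.16  1.71 -0.18  1.22  1.5 ]
turn deg [-0.01  0.09  0.29] shift mm [-0.1 -0.5 -4.9]
20 [0.5225 0.1039 0.077 ] [-0.2166  0.0745  0.077 ]
15 [0.5216 0.1039 0.0659] [-0.2174  0.0745  0.0659]
10 [0.5218 0.1039 0.0546] [-0.2173  0.0745  0.0546]
5 [0.5229 0.1039 0.0429] [-0.2162  0.0745  0.0429]
0 [0.5241 0.104  0.03  ] [-0.215   0.0745  0.03  ]
[ 0.   9.4 -2.4]
[ 0.  10.6 -3. ]
[-0.  11.  -3.1]
[ 0.  11.3 -3.2]
[ 0.  12.7 -2.3]
```

```bash
python3 -m jog '0 0 0 0 0 -3 0;-5 0 0 0 9.2 -3 0;-5 0 0 0 10.5 -3 0;-5 0 0 0 11 -3 0;0 0 0 0 0 0 0'
python3 - <<'E'
from h import *
delta(tcp_for(10,-85,4),tool_rot(3.3,10)); delta(tcp_for(0,-78,3),tool_rot(3.3,0))
f=grab('scene','5');g=grab('top','5')
a=cv2.imread('pics/scene_5.png')[120:260,240:380]
cv2.imwrite('pics/p5.png',np.clip(cv2.resize(a,(600,600),interpolation=cv2.INTER_CUBIC)*2.,0,255).astype(np.uint8))
E
```

```text
clock: 9.25
tcp_pos: [0.5165, 0.1036, 0.0536]
orientation: [-1.05, -1.118, 1.33]
contact_force: [-2.5, -0.3, -3.7]
grip_width: 0.0288
t 9.25 tcp [0.5165 0.1036 0.0536] w 0.0288 F [-2.5 -0.3 -3.7] q [-0.41  0.56  0.15  1.92 -0.17  0.84  1.48]
turn deg [-0.15  0.04  0.27] shift mm [-0.  -1.9 -5. ]
t 9.25 tcp [0.5165 0.1036 0.0536] w 0.0288 F [-2.5 -0.3 -3.7] q [-0.41  0.56  0.15  1.92 -0.17  0.84  1.48]
turn deg [-10.15   0.02   0.27] shift mm [ -0.1  21.9 -11.6]
```

View pics/p5.png

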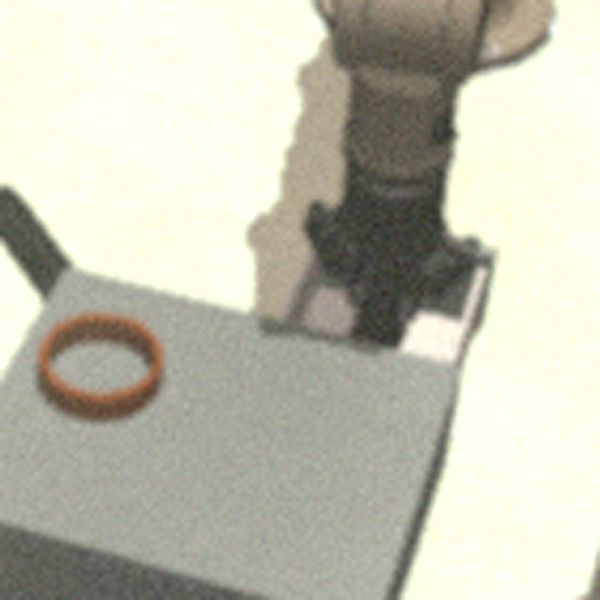

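```bash
python3 -m jog '0 0 0 0 0 -5 0;-4 0 0 0 8 -4 0;-4 0 0 0 8 -3 0;-2.1 0 0 0 4 -2 0;0 0 0 0 0 0 0'
python3 - <<'E'
from h import *
delta(tcp_for(0,-78,0),tool_rot(3.3,0))
E
```

```text
clock: 9.77
tcp_pos: [0.5321, 0.1048, 0.0322]
orientation: [-1.178, -1.253, 1.247]
contact_force: [-0.4, 0.3, -3.4]
grip_width: 0.0292
t 9.77 tcp [0.5321 0.1048 0.0322] w 0.0292 F [-0.4  0.3 -3.4] q [-0.43  0.54  0.16  2.03 -0.16  0.58  1.46]
turn deg [-0.   -0.04  0.27] shift mm [-0.4  5.2  8.1]
```

```bash
python3 -m jog '0 0 0 0 0 2 0;0 0 0 0 1 2 0;0 0 0 0 1 1 0;0 0 0 0 1 0 0;0 0 0 0 0 0 0'; python3 -m jog '0 0 0 0 0.5 0 0;0 0 0 0 0.5 0 0;0 0 0 0 0.5 0 0;0 0 0 0 0 0 0;0 0 0 0 0 0 0';python3 - <<'E'
from h import *
delta(tcp_for(0,-78,0),tool_rot(3.3,0))
E
```

```text
clock: 10.18
tcp_pos: [0.5278, 0.1046, 0.0297]
orientation: [-1.179, -1.254, 1.246]
contact_force: [-0.1, -0.5, -3.7]
grip_width: 0.0286
clock: 10.6
tcp_pos: [0.5274, 0.1046, 0.0282]
orientation: [-1.179, -1.254, 1.246]
contact_force: [0.7, -1.1, -3.7]
grip_width: 0.0287
t 10.6 tcp [0.5274 0.1046 0.0282] w 0.0287 F [ 0.7 -1.1 -3.7] q [-0.43  0.54  0.16  2.04 -0.16  0.57  1.46]
turn deg [ 0.1  -0.05  0.3 ] shift mm [-0.4  1.2  3.4]
```

```bash
python3 -m jog '0 0 0 0 0.5 0 0;0 0 0 0 0.5 0 0;0 0 0 0 0.5 0 0;0 0 0 0 0 0 0;0 0 0 0 0 0 0'
```

```text
clock: 11.02
tcp_pos: [0.528, 0.1047, 0.0274]
orientation: [-1.18, -1.255, 1.245]
contact_force: [-1.1, -1.0, 6.0]
grip_width: 0.0292
```

Floor contact is at 6 N with TCP z 0.0274. That equals the floor (0.012) plus the grip offset (0.0154), so the stapler is seated flat. Releasing now.

```bash
python3 -m jog '0 0 0 0 0 0 0.6;0 0 0 0 0 0 0.6;0 0 0 0 0 0 0.6;0 0 0 0 0 0 0.6;0 0 0 0 -2 0 0.6'; python3 -m jog '0 0 0 0 -10 0 0.6;0 0 0 0 -20 0 0.6;0 0 0 0 -30 0 0.6;0 0 0 0 -30 0 0.6;0 0 0 0 -30 0 0.6'
python3 - <<'E'
from h import *
f=grab('scene','6');g=grab('top','6')
a=cv2.imread('pics/scene_6.png')[130:260,250:380]; b=cv2.imread('pics/top_6.png')[150:280,130:260]
o=np.hstack([cv2.resize(x,(400,400),interpolation=cv2.INTER_CUBIC) for x in(a,b)]);cv2.imwrite('pics/p6.png',np.clip(o*2.,0,255).astype(np.uint8))
W=cloud(f);C=w2cab(W);k=(C[...,0]>-.28)&(C[...,0]<-.05)&(C[...,1]>.025)&(C[...,1]<.12)&(C[...,2]>.04)&(C[...,2]<.075)&(f['color'].max(2)<60)
print(np.percentile(C[k],[2,50,98],axis=0).round(3),k.sum())
delta(cab2w(-.33,.0755,.15),tool_rot(3.3,0))
E
```

```text
clock: 11.43
tcp_pos: [0.5272, 0.1045, 0.0285]
orientation: [-1.179, -1.254, 1.247]
contact_force: [0.9, -0.0, -0.2]
grip_width: 0.0512
clock: 11.85
tcp_pos: [0.527, 0.1037, 0.1507]
orientation: [-1.179, -1.254, 1.246]
contact_force: [0.3, 0.7, 0.1]
grip_width: 0.051
[[-0.28   0.03   0.043]
 [-0.252  0.077  0.059]
 [-0.184  0.116  0.074]] 268
t 11.95 tcp [0.5306 0.1046 0.1543] w 0.0513 F [0.4 0.2 0.5] q [-0.48  0.35  0.21  1.97 -0.1   0.82  1.42]
turn deg [ 0.63 -0.08  0.45] shift mm [  0.6   2.9 121.6]
```

View pics/p6.png

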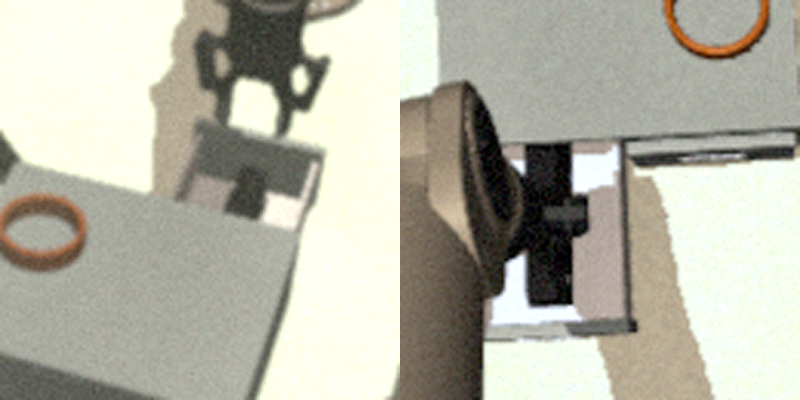

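Top view shows the stapler flat in the drawer with its tail at (550,300), clear of the front wall at (550,320). The scene view shows it upright and free of the gripper. Next I'll close the fingers and go round to the drawer front.

```bash
python3 -m jog '0 0 0 0 0 20 0;0 0 0 0 0 25 0;0 0 0 0 0 25 0;0 0 0 0 0 25 0;0 0 0 0 0 25 0';python3 -m jog '0 0 0 0 0 0 0;0 0 0 0 0 0 0;0 0 0 0 0 0 0;0 0 0 0 0 0 0;0 0 0 0 0 0 0';  python3 - <<'E'
from h import *
delta(cab2w(-.33,.0755,.05),tool_rot(3.3,0))
f=grab('scene','7')
a=cv2.imread('pics/scene_7.png')[100:240,250:410]
cv2.imwrite('pics/p7.png',np.clip(cv2.resize(a,(640,560),interpolation=cv2.INTER_CUBIC)*2.,0,255).astype(np.uint8))
E
```

```text
clock: 12.37
tcp_pos: [0.406, 0.0968, 0.1484]
orientation: [-1.179, -1.254, 1.246]
contact_force: [-0.2, -0.7, 0.5]
grip_width: 0.0001
clock: 12.78
tcp_pos: [0.4084, 0.0973, 0.1486]
orientation: [-1.18, -1.255, 1.246]
contact_force: [0.7, 0.7, 0.6]
grip_width: 0.0
t 12.78 tcp [0.4084 0.0973 0.1486] w 0.0 F [0.7 0.7 0.6] q [-0.56  0.17  0.2   2.23 -0.05  0.74  1.3 ]
turn deg [ 0.14 -0.07  0.3 ] shift mm [ 0.6 98.6 -0.6]
```

View pics/p7.png

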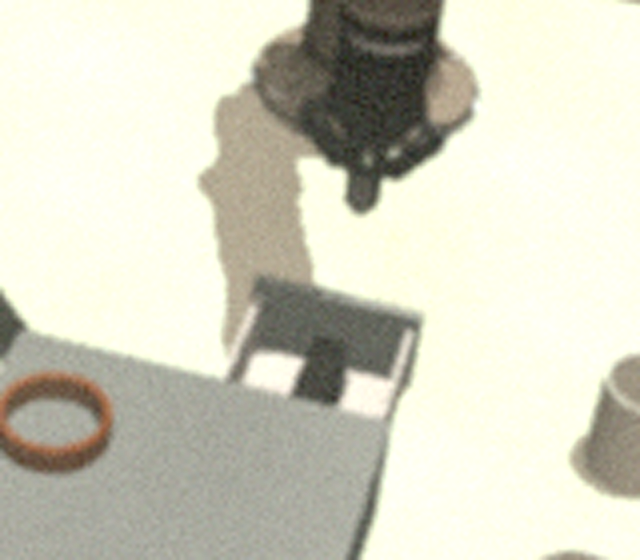

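```bash
python3 -m jog '0 0 0 0 19.5 0 0;0 0 0 0 19.5 0 0;0 0 0 0 19.5 0 0;0 0 0 0 19.5 0 0;0 0 0 0 19.5 0 0';python3 -m jog '0 0 0 0 0 0 0;0 0 0 0 0 0 0;0 0 0 0 0 0 0;0 0 0 0 0 0 0;0 0 0 0 0 -4 0';  python3 - <<'E'
from h import *
delta(cab2w(-.31,.0755,.05),tool_rot(3.3,0))
E
```

```text
clock: 13.25
tcp_pos: [0.4083, 0.0977, 0.0501]
orientation: [-1.18, -1.255, 1.246]
contact_force: [0.1, 0.6, -0.1]
grip_width: -0.0001
clock: 13.67
tcp_pos: [0.4117, 0.098, 0.0519]
orientation: [-1.179, -1.256, 1.245]
contact_force: [-1.1, 0.9, 0.4]
grip_width: 0.0
t 13.67 tcp [0.4117 0.098  0.0519] w 0.0 F [-1.1  0.9  0.4] q [-0.51  0.36  0.16  2.29 -0.13  0.49  1.38]
turn deg [ 0.16 -0.04  0.33] shift mm [  0.5   2.  -17.5]
```

```bash
python3 -m jog '0 0 0 0 0 -5 0;0 0 0 0 0 -5 0;0 0 0 0 0 -4 0;0 0 0 0 0 -4 0;0 0 0 0 0 -4 0';python3 -m jog '0 0 0 0 0 -4 0;0 0 0 0 0 -5 0;0 0 0 0 0 -6 0;0 0 0 0 0 -7 0;0 0 0 0 0 -7 0';  python3 - <<'E'
from h import *
delta(cab2w(-.153,.0755,.05),tool_rot(3.3,0))
E
```

```text
clock: 14.08
tcp_pos: [0.4341, 0.0992, 0.0511]
orientation: [-1.179, -1.255, 1.246]
contact_force: [0.5, 0.2, 0.0]
grip_width: 0.0001
clock: 14.5
tcp_pos: [0.4626, 0.1007, 0.0509]
orientation: [-1.178, -1.254, 1.247]
contact_force: [-3.0, 0.6, -0.8]
grip_width: -0.0002
t 14.5 tcp [0.4626 0.1007 0.0509] w -0.0002 F [-3.   0.6 -0.8] q [-0.47  0.43  0.16  2.18 -0.14  0.54  1.41]
turn deg [ 0.04 -0.04  0.28] shift mm [   0.8    0.9 -123.5]
```

Pushing with 3 N, as expected for the drawer's friction. Continuing.

```bash
python3 -m jog '0 0 0 0 0 -8 0;0 0 0 0 0 -8 0;0 0 0 0 0 -8 0;0 0 0 0 0 -8 0;0 0 0 0 0 -8 0';python3 -m jog '0 0 0 0 0 -8 0;0 0 0 0 0 -8 0;0 0 0 0 0 -8 0;0 0 0 0 0 -8 0;0 0 0 0 0 -8 0';  python3 -m jog '0 0 0 0 0 -8 0;0 0 0 0 0 -7 0;0 0 0 0 0 -6 0;0 0 0 0 0 -4 0;0 0 0 0 0 -3 0'
python3 - <<'E'
from h import *
delta(cab2w(-.153,.0755,.05),tool_rot(3.3,0))
f=grab('scene','8');f=grab('top','8')
E
```

```text
clock: 14.92
tcp_pos: [0.5031, 0.103, 0.051]
orientation: [-1.179, -1.254, 1.246]
contact_force: [-2.7, 0.3, -2.2]
grip_width: -0.0001
clock: 15.33
tcp_pos: [0.5431, 0.1052, 0.0512]
orientation: [-1.179, -1.254, 1.246]
contact_force: [-2.0, 0.2, -1.8]
grip_width: 0.0
clock: 15.75
tcp_pos: [0.5712, 0.1069, 0.0514]
orientation: [-1.18, -1.255, 1.246]
contact_force: [-2.4, -0.5, -0.3]
grip_width: -0.0002
t 15.75 tcp [0.5712 0.1069 0.0514] w -0.0002 F [-2.4 -0.5 -0.3] q [-0.41  0.56  0.16  1.93 -0.15  0.66  1.47]
turn deg [ 0.14 -0.06  0.3 ] shift mm [  0.8   1.5 -14.8]
```

```bash
python3 -m jog '0 0 0 0 0 -3 0;0 0 0 0 0 -2 0;0 0 0 0 0 -2 0;0 0 0 0 0 -2 0;0 0 0 0 0 -1 0';python3 -m jog '0 0 0 0 0 -1 0;0 0 0 0 0 -1 0;0 0 0 0 0 -1 0;0 0 0 0 0 -1 0;0 0 0 0 0 0 0'
```

```text
clock: 16.27
tcp_pos: [0.5807, 0.1076, 0.0515]
orientation: [-1.179, -1.255, 1.246]
contact_force: [-2.2, -0.0, 1.6]
grip_width: -0.0001
clock: 16.68
tcp_pos: [0.5846, 0.1078, 0.0513]
orientation: [-1.179, -1.255, 1.246]
contact_force: [-1.7, 0.9, 0.5]
grip_width: 0.0
```

```bash
python3 -m jog '0 0 0 0 0 -1 0;0 0 0 0 0 -1 0;0 0 0 0 0 -1 0;0 0 0 0 0 0 0;0 0 0 0 0 0 0'
```

```text
clock: 17.1
tcp_pos: [0.5857, 0.1078, 0.0511]
orientation: [-1.177, -1.252, 1.248]
contact_force: [-6.6, -0.3, 5.0]
grip_width: -0.0
```

```bash
python3 -m jog '0 0 0 0 0 -1 0;0 0 0 0 0 -1 0;0 0 0 0 0 -0.5 0;0 0 0 0 0 0 0;0 0 0 0 0 0 0'
```

```text
clock: 17.52
tcp_pos: [0.5857, 0.1078, 0.051]
orientation: [-1.173, -1.248, 1.251]
contact_force: [-13.8, 0.6, 12.0]
grip_width: -0.0002
```

The TCP stopped at x=0.5857 (predicted shut position ~0.586) and the force rises against the hard stop. Backing off to inspect.

```bash
python3 -m jog '0 0 0 0 0 3 0;0 0 0 0 0 8 0;0 0 0 0 0 15 0;0 0 0 0 0 20 0;0 0 0 0 0 25 0';python3 -m jog '0 0 0 0 -30 5 0;0 0 0 0 -35 0 0;0 0 0 0 -35 0 0;0 0 0 0 -35 0 0;0 0 0 0 -30 0 0';python3 -m jog '0 0 0 38 0 0 0;0 0 0 38 0 0 0;0 0 0 38 0 0 0;0 0 0 38 0 0 0;0 0 0 30 0 0 0'
python3 - <<'E'
from h import *
f=grab('scene','9');g=grab('top','9')
a=cv2.imread('pics/scene_9.png')[130:300,130:430]; b=cv2.imread('pics/top_9.png')[90:270,40:390]
o=np.vstack([cv2.resize(a,(530,300),interpolation=cv2.INTER_CUBIC),cv2.resize(b,(530,273),interpolation=cv2.INTER_CUBIC)])
cv2.imwrite('pics/p9.png',np.clip(o*2.,0,255).astype(np.uint8))
g0=load('top','0')
for nm,ff in (('before',g0),('after',g)):
    C=w2cab(cloud(ff))
    for lab,y0,y1 in (('left',.02,.13),('right',-.13,-.03)):
        k=(C[...,0]<-.128)&(C[...,0]>-.35)&(C[...,1]>y0)&(C[...,1]<y1)&(C[...,2]>.075)&(C[...,2]<.095); print(nm,lab,k.sum(),np.percentile(C[k][:,0],[2,50,98]).round(4))
d=cv2.absdiff(cv2.cvtColor(load('scene','0')['color'],7),cv2.cvtColor(f['color'],7)); 
delta([.5,.3,.2],tool_rot(3.3))
# left-thing displacements: centroids before/after by depth height masks
for nm,c,rad in (('mug',(.715,.36),.09),('mug2',(.46,.37),.09),('ink',(.67,-.36),.07),('tape',(.73,-.06),.09),('small',(.512,-.197),.09),('yellow',(.545,-.55),.11)):
    out=[]
    for ff in (load('scene','0'),f):
        W=cloud(ff);k=(np.hypot(W[...,0]-c[0],W[...,1]-c[1])<rad)&(W[...,2]>(.112 if nm=='tape' else .02)); out.append((k.sum(),W[k].mean(0).round(4)))
    print(nm,out)
E
```

```text
clock: 17.93
tcp_pos: [0.5199, 0.1039, 0.0515]
orientation: [-1.182, -1.257, 1.244]
contact_force: [-0.1, 0.4, 0.4]
grip_width: 0.0
clock: 18.35
tcp_pos: [0.5143, 0.1026, 0.2189]
orientation: [-1.181, -1.257, 1.244]
contact_force: [0.7, 0.3, -0.3]
grip_width: -0.0001
clock: 18.77
tcp_pos: [0.503, 0.288, 0.2175]
orientation: [-1.178, -1.258, 1.245]
contact_force: [0.4, 1.4, -0.4]
grip_width: -0.0002
before left 204 [-0.2931 -0.2874 -0.2815]
before right 190 [-0.1415 -0.1362 -0.1296]
after left 211 [-0.1413 -0.1362 -0.1293]
after right 190 [-0.1413 -0.1362 -0.1296]
t 18.87 tcp [0.5019 0.2915 0.2172] w 0.0003 F [ 1.2 -0.7 -0.3] q [-0.73  0.33  0.13  1.81 -0.06  0.99  1.06]
turn deg [0.17 0.45 0.51] shift mm [ 8.5 17.2  1.4]
mug [(np.int64(1040), array([0.715 , 0.3644, 0.0612])), (np.int64(1034), array([0.7152, 0.3642, 0.0616]))]
mug2 [(np.int64(826), array([0.4678, 0.3741, 0.0626])), (np.int64(2060), array([0.4923, 0.3407, 0.3105]))]
ink [(np.int64(337), array([ 0.6875, -0.3703,  0.0703])), (np.int64(329), array([ 0.6877, -0.3702,  0.0715]))]
tape [(np.int64(331), array([ 0.7306, -0.0473,  0.1233])), (np.int64(334), array([ 0.7313, -0.0479,  0.123 ]))]
small [(np.int64(170), array([ 0.5219, -0.201 ,  0.0318])), (np.int64(168), array([ 0.5228, -0.2   ,  0.0321]))]
yellow [(np.int64(395), array([ 0.5586, -0.5648,  0.0402])), (np.int64(396), array([ 0.5586, -0.5657,  0.0403]))]
```

View pics/p9.png

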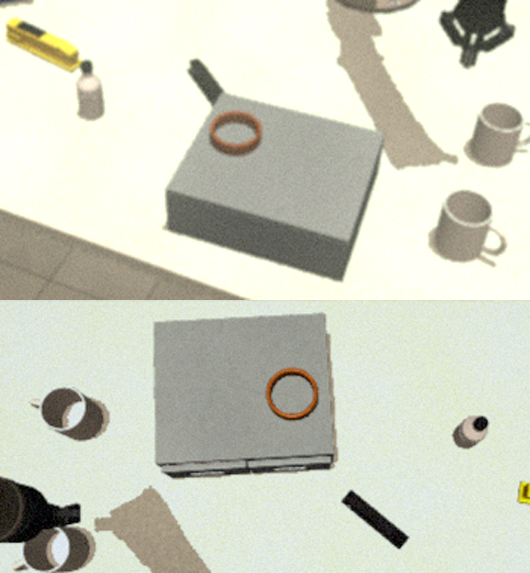

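The left front is now level with the fixed one (both at cabinet x = -0.1362), and the drawer travelled 151 mm by the camera. The mug2 mask picked up the gripper hovering over it, so I'll recheck that with heights under 0.1 m and then hand in.

Run:
```python
from h import *
for t in '09':
    W=cloud(load('scene',t));k=(np.hypot(W[...,0]-.46,W[...,1]-.37)<.09)&(W[...,2]>.02)&(W[...,2]<.105);print(k.sum(),W[k].mean(0).round(4))
o=r.get_obs();print(o['clock'],o['contact_force'].round(1),np.abs(o['qvel']).max())
print(r.hand_in())
```

```text
826 [0.4678 0.3741 0.0626]
834 [0.4683 0.374  0.0623]
18.8667 [ 1.2 -0.7 -0.3] 0.07210164256300126
the job is handed in; nothing more can be done
None
```

The large black stapler is in the drawer, lying flat on its base, and the drawer is pushed fully shut. I handed the job in at 18.9 s, with the gripper clear of everything.

**Stapler:** I gripped it by the handle and tilted it nose down by 25°. The nose went in under the cabinet top, then I levelled the stapler and lowered it to the floor. The first grip sat about 5 mm high, so I let go and gripped lower before lifting. At release the contact force was about 6 N and the height matched the drawer floor. A picture taken before shutting showed the stapler flat and clear of the front wall.

**Drawer:** I pushed it shut with the closed fingertips until it met its stop at about 14 N. Its front is level with the fixed front beside it, both measured at -136 mm in the cabinet frame.

**Other items:** The mugs, ink bottle, tape roll and the two other staplers measured within about 1 mm of where they started.

**Checks that disagreed:**
- The camera gave 151 mm of drawer travel against the stated 155 mm. Since the front met its stop level with the fixed one, I put that down to calibration error or the drawer starting slightly short of its stop.
- My first check of the second mug took in the gripper hovering above it. Measured again without the gripper, it had not moved.
- The stapler can't be seen once the drawer is shut, so its position after the push is not checked. The push felt only 2–3 N until the stop.

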